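Return the focus gauge to its sprung hook

ROBOT

A 6-joint arm with a two-finger parallel gripper is mounted at the origin on the work surface. World frame = base frame: x ahead of the robot, y to its left, z up, the work surface at z = 0. Lengths are in m, angles in rad, forces in N, time in s.
With the tool pointing down it reaches from about 0.275 to 0.725 m from the base axis. Payload 15.9 kg.
Tool frame: the origin (TCP) lies at the very end of the fingers, on their centre line; the grasp point (between the pads) lies 19 mm behind it; z points along the fingers, y is the direction in which the jaws open and shut (so a half turn about z gives the same grasp; the last joint's range is limited). The gripper opens to 85 mm and grips with 20 to 120 N. Pads are 22 mm wide; open, the fingers measure 114 mm over their backs; the gripper's body (76 mm by 85 mm) begins 54 mm behind the grasp point. The pads swing forward as they close: fully open they stand 13 mm farther back than shut.
Start: joints at [-1.318, 0.213, -0.034, 1.323, 0, 1.571], TCP at [0.125, -0.484, 0.231] pointing down, gripper open.
Joint ranges: [-2.98, 2.98], [-0.74, 1.72], [-1.14, 1.35], [-2.1, 2.04], [-1.57, 1.44], [-3.14, 3.14]. Speed limits (rad/s): [1.89, 1.89, 2.39, 2.57, 3.14, 3.14].

INTERFACE

Orientations are given as a unit quaternion [w, x, y, z].
In Python, from cell import bot, cams, find_in, pinpoint gives the robot as it stands.
- The arm moves only by the tool arm_command, never from a script. Its argument "commands" is a list of rows, each a list of 7 numbers: the closure, from -1 (fully open) to 1 (shut), then the shift along the tool's x, y, z as a fraction of full scale, then the turn, a rotation vector about the tool's x, y, z as a fraction of full scale. A call has 1 to 8 rows; each row shifts and turns the commanded pose from where the row before left it, along the tool's axes as they then stand; what a row does not reach is not made up. Full scale, the value 1, is 0.04 m for a shift and 360 degrees for a turn. A row lasts 1/10 s, in which the tool goes at most 50 mm and 8.59 degrees, less where a joint would pass 70% of its speed; a pose out of reach is approached as far as the arm can. A call with a number of a shift or a turn outside -1 to 1 is refused whole. A call with a gripper value outside its range is refused whole. The fingers move at their own pace and stop on an object; the grip force is fixed at half the most. Time passes only in rows, so rows that do not move let the fingers close. It gives the time, the measured TCP pose, the force and the opening at its end, in the units of the state.
- bot.read_state(): the state, without advancing time (a new reading comes with each control period).
- cams.capture(name): name is "scene" or "top"; returns a dict with "pixels" (400x640x3 uint8, red, green, blue), "range_z" (400x640 float32, m along the optical axis (not along the pixel's ray), 0 where there is no reading), "fx", "fy", "cx", "cy" (pixels), "R" (3x3) and "t" (3): a world point X has camera coordinates R X + t. Camera axes: x right, y down, z forward; pixel columns grow to the right and rows downward; lengths in m; the calibration is good to about 2 mm. A picture is of the moment at which its call begins.
- bot.close_job(): hands the job in, once; it reports no verdict.
Trained networks look in the newest picture that a camera, given by its name, has taken for a name from the list of things; names that differ only in an ending like _2 or _b are one class to them, and where a whole thing is asked for, a point or a joint stands for the part that bears it (a point fixed in the world has none). Each returns a list of dicts, best first, with "conf" (0 to 1); they miss things now and then, are a little off and sometimes report something else, mostly with a low value. They report only what shows in the picture. A call takes as long as a camera call.
- find_in(camera, query): "box" ([centre column, centre row, width, height] in pixels, round what is visible of it).
- pinpoint(camera, query): "location" ([row, column] in pixels: a listed point, or the origin of a listed thing).
The state is a dict: "time": time; "joint_pos": joint angles; "joint_velocities": joint speeds; "tau": joint torques, N m; "position": TCP position; "tool_rot": TCP orientation; "force": force on the tool from outside, world axes, zero at the start; "wrist_torque": the same for the moment, N m; "width": finger opening in m.
Only numpy, scipy, OpenCV 4.12 (cv2) and the standard library are available. Lean on these libraries where they do the work, as an engineer would, in place of code of your own. Each camera call takes 0.05 s, during which the arm holds its last target. There are 200 camera calls.

TASK

Take the slotted focus gauge out of the grey rack and hang it on the sprung hook of the small stand with its graduated face outward, away from the post: push it gently back against the sprung pad until the slot is past the upturned nose, lower it until the slot rests fully down on the hook bar, and let go so that it stays there upright, trapped behind the nose. Never press hard on the stand, and leave everything else where it is.

Things in the scene. Friction and masses are not known exactly. Their poses are not given: they have to be found in the camera images.
- gauge_mid (a point): centre of the focus gauge, a bare aluminium plate 6 mm thick (x), 50 wide (y), 130 tall (z, up), 90 to 145 g, upright in the rack, its lowest 22 mm in a slot with 1 mm of play. The graduated face (dark lines) is its -x face, the +x face is plain. This point is 65 mm above the lower edge. Can be gripped from above by the side edges, 50 mm apart, either side of its slot
- gauge_slot (a point): middle of the upper edge of the gauge's slot: 118 mm above its lower edge, at half width and half thickness, axes as the gauge's. The slot goes right through along x, is closed all round, 16 mm wide and 34 mm tall (84 to 118 mm above the lower edge), with a 12 mm bar above it; this edge comes to rest on the hook bar
- gauge_corner (a point): on the gauge's +y side edge, level with the upper edge of the slot, 25 mm from gauge_slot. Just above it the top corner is cut out, 12 x 12 mm: the top left corner to one who faces the graduated face
- rack: grey plastic block, 110 (x) x 90 (y) x 35 mm high, fixed; origin under its middle. Two slots along y, 22 mm deep, at x = +22.5 mm (holds the gauge) and x = -22.5 mm (holds the plain blank). The gauge's axes are parallel to the rack's
- stand: fixed stand of the sprung hook, origin on the worktop; -x is outward, the way the hook points, z up. Steel base x -35 to 75 mm, y +-45 mm, 12 mm high; square post x 17 to 43 mm, 26 mm wide, 175 mm high, thumbscrew on it to 193 mm; through it a 16 mm square bar along x at z = 150 mm, front end at x = -30 mm nominally. Over 25 N on the stand would bend the hook
- nose_nominal (a point): fixed point of the stand at x = -56, y = 0, z = 154 mm, stand's axes: nominally on top of the 8 mm round hook bar (along x, from the square bar outward) at the inner side of its upturned nose, 8 mm round, top 12 mm above this point. The real square bar, hook, nose and pad are all shifted together by -12 to +12 mm along x, wherever the bar was last clamped: not measured, so look or feel
- pad_nominal (a point): fixed point of the stand at x = -53, y = 0, z = 150 mm: nominal centre of the front of the black sprung pad, 30 x 30 mm, 3 mm behind the nose at rest, shifted with the hook. It yields to +x at 2 N, then 0.5 N per mm, stop at 7.5 mm (5.8 N). The gauge must push it in over 3 mm to go down behind the nose; the pad drags on it with up to 6 N and stops it dropping, so push down until felt on the bar
- blank: plain aluminium blank without slot, 6 x 50 x 95 mm, in the rack's other slot, origin under its middle; leave it there
- bottle: white-capped cleaner bottle, 44 mm across, 110 mm tall, origin under its middle; a bystander
- driver: screwdriver lying on the worktop; a bystander
- lens_cap: black lens cap, 64 mm disc 14 mm high; a bystander
- spanner: steel spanner lying flat; a bystander
- card_box: cardboard box 60 x 95 x 30 mm; a bystander
- parts_tray: open blue tray 110 x 160 x 35 mm; a bystander
- spacer: aluminium spacer ring 52 mm across, 12 mm high; a bystander

How it is judged:
By the outcome, as a careful person would: the job done as asked, in the order asked, and still so for the second after the job is handed in, with the robot touching nothing.
It also fails if it takes over 51 s, if anything falls off the work surface, if the arm or the gripper's body presses on something with over 40 N, if the wrist force passes 120 N, or if a joint passes its speed limit or range.

## Working session

There is one attempt and no reset: what is moved stays moved. The work goes in short steps, Python scripts to look and compute and a tool call to move; the robot and the scene stay as the last step left them, time stands still between calls to the robot, and variables do not carry over. Pictures are saved under pics/ and viewed, about 8 in all and at most 12, crops included, and the job is handed in when it is done.

Besides the shell and the picture viewer there is one more tool, called after "Request:" as name(argument=value, ...) on one line, values as JSON. arm_command: Moves the arm, as the interface text tells. Shift numbers are shares of 0.04 m and turn numbers shares of 360 degrees, none past 1 either way. Its arguments: {"type":"object","properties":{"commands":{"type":"array","items":{"type":"array","items":{"type":"number","minimum":-1,"maximum":1}}}},"required":["commands"]}

```bash
ls; mkdir -p pics; cat > h.py <<'E'
import numpy as np, cv2
from cell import bot, cams, find_in, pinpoint
def w(c,r,col,z=None):
    z = c["range_z"][int(round(r)),int(round(col))] if z is None else z
    p=np.array([(col-c["cx"])/c["fx"]*z,(r-c["cy"])/c["fy"]*z,z]); R=np.array(c["R"])
    return R.T@(p-np.array(c["t"]))
def save(c,n,crop=None,s=1):
    im=cv2.cvtColor(c["pixels"],cv2.COLOR_RGB2BGR)
    if crop: r0,r1,c0,c1=crop; im=im[r0:r1,c0:c1]
    cv2.imwrite(f"pics/{n}.png",cv2.resize(im,None,fx=s,fy=s,interpolation=cv2.INTER_CUBIC))
E
python3 - <<'E'
from h import *
np.set_printoptions(precision=4,suppress=True)
for n in("scene","top"):
    c=cams.capture(n); save(c,n)
    R=np.array(c["R"]);print(n,c["fx"],"cam at",-R.T@np.array(c["t"]), "fwd",R[2])
    for q in["gauge_mid","gauge_slot","gauge_corner","rack","stand","nose_nominal","pad_nominal","blank"]:
        for d in pinpoint(n,q)[:2]:
            r,cc=d["location"]; 
            try: print(q,round(d["conf"],2),np.round([r,cc],1),w(c,r,cc))
            except Exception as e: print(q,d,e)
s=bot.read_state();print(s)
E
```

```text
pics
scene 371.02375786820437 cam at [ 0.9654 -0.4861  0.738 ] fwd [-0.3936  0.6222 -0.6768]
gauge_mid 0.83 [283.4 194.2] [ 0.4922 -0.2359  0.0753]
gauge_mid 0.35 [269. 331.] [ 0.7003 -0.0146  0.0266]
gauge_slot 0.54 [267.1 184.7] [ 0.4956 -0.244   0.1428]
gauge_slot 0.37 [295.8 219.1] [ 0.5377 -0.2169  0.0414]
gauge_corner 0.91 [276.1 186.3] [ 0.5058 -0.253   0.1309]
gauge_corner 0.25 [280.2 192.3] [ 0.496  -0.2393  0.0936]
rack 0.66 [297.4 210.3] [ 0.5222 -0.2288  0.0378]
stand 0.82 [187.9 306.2] [0.4771 0.2117 0.0143]
nose_nominal 0.68 [153.  319.5] [0.52   0.2183 0.1537]
nose_nominal 0.49 [226.2 401.8] [0.7811 0.2258 0.0064]
pad_nominal 0.79 [150.6 320.3] [0.5195 0.223  0.1586]
blank 0.79 [295.2 219.9] [ 0.5354 -0.2132  0.0371]
blank 0.45 [151.3 320.9] [0.5239 0.2191 0.1603]
top 401.796214812212 cam at [0.359  0.1182 1.3578] fwd [ 0.18    0.     -0.9837]
gauge_mid 0.68 [230.4 430.7] [ 0.4908 -0.2376  0.04  ]
gauge_slot 0.4 [229.5 435.6] [ 0.485  -0.2295  0.1259]
gauge_corner 0.44 [221.7 442.8] [ 0.509  -0.2522  0.128 ]
rack 0.61 [230.1 422.3] [ 0.4918 -0.2106  0.0374]
stand 0.83 
[... 186 characters left out ...]
444 0.0007]
pad_nominal 0.77 [217.8 288.3] [0.5147 0.2213 0.1541]
pad_nominal 0.29 [261.6 355.3] [0.3886 0.0088 0.0128]
blank 0.49 [223.9 419.5] [ 0.5046 -0.1861  0.1035]
blank 0.3 [257.8 212. ] [ 0.3984  0.4871 -0.0019]
{'time': 0.9, 'joint_pos': array([-1.318 ,  0.2129, -0.0344,  1.3235, -0.    ,  1.5708]), 'joint_velocities': array([-0.0019, -0.0017,  0.0012, -0.0017, -0.0003,  0.0035]), 'tau': array([ -0.0017, -68.5961,  48.733 ,   0.0012,  -0.0001,  -0.    ]), 'position': array([ 0.125 , -0.4841,  0.2313]), 'tool_rot': array([ 0.    ,  0.992 ,  0.1261, -0.    ]), 'force': array([ 1.3009, -1.0347, -1.0292]), 'wrist_torque': array([ 0.0179,  0.0531, -0.0182]), 'width': 0.0856433063315822}
```

```bash
python3 - <<'E'
import cv2,numpy as np
a=cv2.imread("pics/scene.png");b=cv2.imread("pics/top.png")
f=lambda im,r0,c0,h,w,s:cv2.resize(im[r0:r0+h,c0:c0+w],None,fx=s,fy=s,interpolation=cv2.INTER_CUBIC)
A=np.hstack([f(a,230,150,100,133,3),f(a,110,250,100,133,3)])
B=np.hstack([f(b,180,370,100,133,3),f(b,180,225,100,133,3)])
cv2.imwrite("pics/m.png",np.vstack([A,B])); print(A.shape)
E
```

```text
(300, 798, 3)
```

View pics/scene.png

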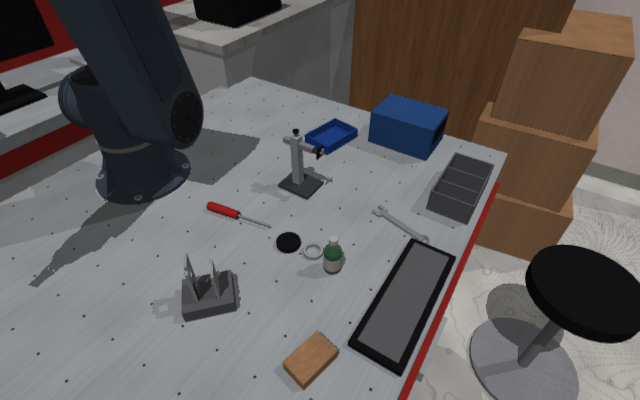

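View pics/m.png

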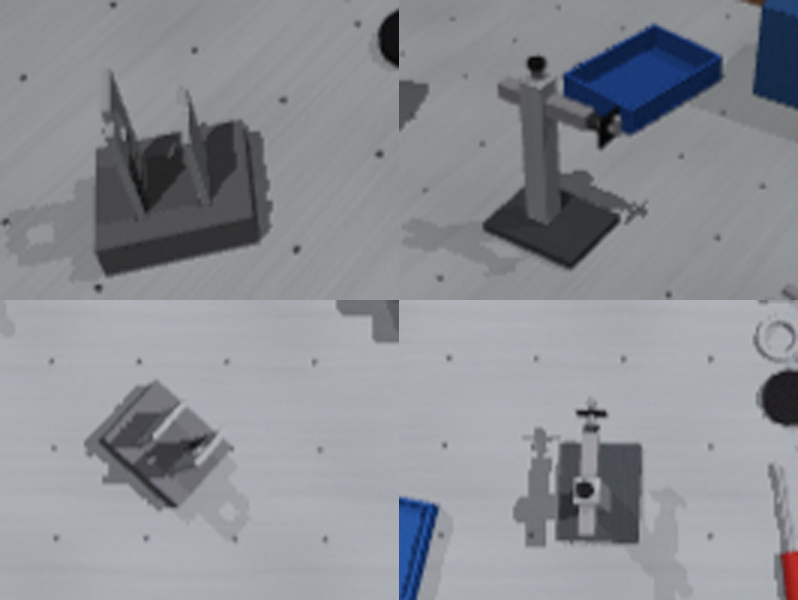

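```bash
cat >> h.py <<'E'
def cloud(c,step=1):
    v,u=np.mgrid[0:400,0:640]; z=c["range_z"]; m=z>0
    p=np.stack([(u-c["cx"])/c["fx"]*z,(v-c["cy"])/c["fy"]*z,z],-1)[m]
    return (p-np.array(c["t"]))@np.array(c["R"])
def sel(P,x,y,z): 
    m=np.ones(len(P),bool)
    for i,(a,b) in enumerate((x,y,z)): m&=(P[:,i]>a)&(P[:,i]<b)
    return P[m]
E
python3 - <<'E'
from h import *
np.set_printoptions(precision=4,suppress=True)
for n in("scene","top"):
    P=cloud(cams.capture(n)); print(n)
    F=sel(P,(.3,.8),(-.1,.1),(-.02,.02)); print("table z",np.median(F[:,2]))
    K=sel(P,(.38,.62),(-.35,-.1),(.025,.045)); r=cv2.minAreaRect(K[:,:2].astype(np.float32)*1000); print("rack top",len(K),r)
    G=sel(P,(.38,.62),(-.35,-.1),(.055,.16))
    _,lab,cen=cv2.kmeans(G[:,:2].astype(np.float32),2,None,(3,50,1e-5),5,0)
    for i in(0,1):
        g=G[lab[:,0]==i]; vx=cv2.fitLine(g[:,:2].astype(np.float32),cv2.DIST_HUBER,0,.01,.01).ravel()
        print("plate",len(g),g.mean(0),"dir",np.degrees(np.arctan2(vx[1],vx[0])),"zmax",g[:,2].max(), "ext",np.ptp((g[:,:2]-vx[2:])@vx[:2]))
        t=g[g[:,2]>g[:,2].max()-.012]; print("  top",len(t),t.mean(0))
    B=sel(P,(.36,.56),(.1,.32),(.006,.02)); print("base",len(B),cv2.minAreaRect(B[:,:2].astype(np.float32)*1000))
    for a,b in((.03,.12),(.135,.17),(.177,.2)):
        S=sel(P,(.38,.58),(.15,.29),(a,b)); print("z",a,b,len(S),S.min(0),S.max(0),S.mean(0))
    S=sel(P,(.38,.58),(.15,.29),(.13,.17)); S=S[np.argsort(S[:,0])]; print(S[S[:,0]>.49])
E
```

```text
scene
table z 0.0019853825494509417
rack top 1605 ((503.69305419921875, -219.78713989257812), (109.67157745361328, 93.28334045410156), 47.23154067993164)
plate 320 [ 0.4928 -0.2386  0.1064] dir -44.81386 zmax 0.1464486491099595 ext 0.05297895876724701
  top 70 [ 0.4867 -0.2338  0.1426]
plate 167 [ 0.5243 -0.2069  0.092 ] dir -45.652576 zmax 0.11223763710673833 ext 0.051677833301701115
  top 75 [ 0.5216 -0.2053  0.1085]
base 622 ((452.2240905761719, 210.0003204345703), (159.08351135253906, 129.3207244873047), 89.10902404785156)
z 0.03 0.12 287 [0.4245 0.2087 0.0307] [0.453  0.2377 0.1199] [0.4436 0.2165 0.0761]
z 0.135 0.17 386 [0.3971 0.2059 0.1358] [0.5303 0.2372 0.1696] [0.4677 0.2178 0.1551]
z 0.177 0.2 59 [0.4266 0.211  0.177 ] [0.4512 0.2336 0.1974] [0.4406 0.2214 0.1867]
[[0.4907 0.2158 0.1574]
 [0.4908 0.2155 0.151 ]
 [0.491  0.2153 0.1545]
 [0.4911 0.2149 0.1448]
 [0.4913 0.2147 0.1483]
 [0.4914 0.2298 0.1594]
 [0.492  0.234  0.1573]
 [0.4922 0.2236 0.16  ]
 [0.4925 0.2181 0.16  ]
 [0.4935 0.2163 0.1482]
 [0.4938 0.2159 0.1519]
 [0.4944 0.2153 0.159 ]
 [0.4945 0.215  0.156 ]

[... 4502 characters left out ...]
11]
 [0.5158 0.2304 0.1635]
 [0.5158 0.2244 0.1638]
 [0.5158 0.2112 0.1408]
 [0.5159 0.2265 0.1394]
 [0.516  0.2065 0.163 ]
 [0.516  0.2126 0.1625]
 [0.5161 0.2328 0.1378]
 [0.5161 0.2277 0.1612]
 [0.5161 0.2216 0.1614]
 [0.5161 0.2096 0.1619]
 [0.5162 0.2175 0.138 ]
 [0.5162 0.2144 0.1381]
 [0.5166 0.2341 0.1569]
 [0.518  0.23   0.1693]
 [0.5182 0.2091 0.1693]
 [0.5182 0.2211 0.1682]
 [0.5185 0.2183 0.1665]
 [0.5185 0.2333 0.1656]
 [0.5186 0.2274 0.1649]
 [0.5187 0.2124 0.1651]
 [0.5192 0.2067 0.162 ]
 [0.5231 0.2193 0.1549]
 [0.5232 0.2164 0.1543]
 [0.5237 0.2228 0.15  ]
 [0.5246 0.2215 0.1655]
 [0.525  0.2187 0.1632]
 [0.5262 0.2164 0.1546]
 [0.5274 0.2184 0.1677]
 [0.5277 0.2216 0.1654]]
```

```bash
python3 - <<'E'
from h import *
np.set_printoptions(precision=4,suppress=True)
for n in("scene","top"):
    c=cams.capture(n); P=cloud(c)
    B=sel(P,(.37,.525),(.165,.28),(.0085,.02)); print(n,"base",len(B),cv2.minAreaRect(B[:,:2].astype(np.float32)*1000))
    S=sel(P,(.39,.51),(.2,.24),(.148,.17)); print("bar",len(S),cv2.minAreaRect(S[:,:2].astype(np.float32)*1000))
    S=sel(P,(.5145,.521),(.2,.245),(.13,.175)); v=cv2.fitLine(S[:,:2].astype(np.float32),cv2.DIST_HUBER,0,.01,.01).ravel(); print("padface",len(S),S.mean(0),np.degrees(np.arctan2(v[1],v[0])))
    N=sel(P,(.5215,.54),(.2,.245),(.13,.175)); print("nose",N.min(0),N.max(0),N.mean(0))
E
```

```text
scene base 598 ((448.9759826660156, 223.08157348632812), (91.33690643310547, 111.63787841796875), 89.39409637451172)
bar 246 ((451.4971618652344, 223.14959716796875), (109.80339813232422, 27.97327995300293), 5.328831195831299)
padface 65 [0.5184 0.2175 0.1547] 87.97821
nose [0.5234 0.2172 0.1507] [0.5316 0.2229 0.1677] [0.5271 0.2199 0.1599]
top base 597 ((446.19915771484375, 216.1287078857422), (113.04161834716797, 99.91885375976562), 1.1194583177566528)
bar 161 ((452.7151184082031, 219.18829345703125), (110.41658020019531, 20.620868682861328), 1.0237433910369873)
padface 27 [0.5169 0.2195 0.1581] 86.443344
nose [0.5227 0.2162 0.1544] [0.5278 0.2224 0.1672] [0.5249 0.2192 0.1609]
```

Request:
arm_command(commands=[[-1,0,0,-0.5,0,0,-0.022]])

```text
time: 1.2
position: [0.1248, -0.4831, 0.2497]
tool_rot: [-0.002, 0.981, 0.194, -0.0]
force: [-0.3, -0.9, 0.0]
width: 0.0852
```

```bash
python3 -c "
from h import *;s=bot.read_state();print(s['joint_pos'],s['position'],s['tool_rot'],s['time'])"
```

```text
[-1.31801152e+00  2.11854815e-01  1.04552369e-02  1.37290986e+00
  3.71828318e-05  1.43230566e+00] [ 0.12479495 -0.48307317  0.24967896] [-1.75474801e-03  9.80922391e-01  1.94391814e-01 -8.17662241e-05] 1.2
```

```bash
cat >> h.py <<'E'
from scipy.spatial.transform import Rotation as Ro
def plan(pos,yaw,n,g,dy=None):
    "rows to bring TCP to pos, tool y to world yaw (deg)"
    s=bot.read_state(); q=s["tool_rot"]; R=Ro.from_quat([q[1],q[2],q[3],q[0]])
    y=R.apply([0,1,0]); y0=np.degrees(np.arctan2(y[1],y[0]))
    if dy is None: dy=(yaw-y0+180)%360-180
    d=(np.array(pos)-s["position"])/n
    print("yaw",y0.round(2),"dyaw",round(dy,2),"z",R.apply([0,0,1]).round(4),"j6",s["joint_pos"][5].round(3),"t",s["time"],"d",(d*n).round(4))
    for k in range(n):
        v=R.inv().apply(d)/.04
        print([g]+[float(x) for x in np.round(v,3)]+[0,0,round(-dy/n/360,4)],end=",\n" if k%8<7 else "\n--\n")
        R=R*Ro.from_rotvec([0,0,-np.radians(dy/n)])
E
python3 -c "
from h import *
plan([.4884,-.2374,.25],0,26,-1,dy=205.2)"
```

```text
yaw -67.58 dyaw 205.2 z [-8.0e-04  3.4e-03 -1.0e+00] j6 1.432 t 1.2 d [3.636e-01 2.457e-01 3.000e-04]
[-1, 0.413, -0.085, 0.0, 0, 0, -0.0219],
[-1, 0.421, -0.027, 0.0, 0, 0, -0.0219],
[-1, 0.421, 0.031, 0.0, 0, 0, -0.0219],
[-1, 0.413, 0.088, 0.0, 0, 0, -0.0219],
[-1, 0.397, 0.144, 0.0, 0, 0, -0.0219],
[-1, 0.373, 0.197, 0.0, 0, 0, -0.0219],
[-1, 0.343, 0.246, 0.0, 0, 0, -0.0219],
[-1, 0.305, 0.291, 0.0, 0, 0, -0.0219]
--
[-1, 0.263, 0.33, 0.0, 0, 0, -0.0219],
[-1, 0.215, 0.363, 0.0, 0, 0, -0.0219],
[-1, 0.163, 0.389, 0.0, 0, 0, -0.0219],
[-1, 0.108, 0.408, 0.0, 0, 0, -0.0219],
[-1, 0.051, 0.419, 0.0, 0, 0, -0.0219],
[-1, -0.007, 0.422, 0.0, 0, 0, -0.0219],
[-1, -0.065, 0.417, 0.0, 0, 0, -0.0219],
[-1, -0.122, 0.404, 0.0, 0, 0, -0.0219]
--
[-1, -0.176, 0.383, 0.0, 0, 0, -0.0219],
[-1, -0.227, 0.356, 0.0, 0, 0, -0.0219],
[-1, -0.274, 0.321, 0.0, 0, 0, -0.0219],
[-1, -0.315, 0.281, 0.0, 0, 0, -0.0219],
[-1, -0.351, 0.235, 0.0, 0, 0, -0.0219],
[-1, -0.38, 0.184, 0.0, 0, 0, -0.0219],
[-1, -0.401, 0.13, 0.0, 0, 0, -0.0219],
[-1, -0.415, 0.074, 0.0, 0, 0, -0.0219]
--
[-1, -0.422, 0.016, 0.0, 0, 0, -0.0219],
[-1, -0.42, -0.042, 0.0, 0, 0, -0.0219],
```

Request:
arm_command(commands=[[-1,0.41,-0.085,0,0,0,-0.022],[-1,0.42,-0.025,0,0,0,-0.022],[-1,0.42,0.03,0,0,0,-0.022],[-1,0.41,0.09,0,0,0,-0.022],[-1,0.4,0.145,0,0,0,-0.022],[-1,0.37,0.2,0,0,0,-0.022],[-1,0.34,0.25,0,0,0,-0.022],[-1,0.305,0.29,0,0,0,-0.022]])

```text
time: 2.0
position: [0.2374, -0.4084, 0.2513]
tool_rot: [0.0, 0.731, 0.683, -0.0]
force: [0.0, 0.2, -0.5]
width: 0.0855
```

Request:
arm_command(commands=[[-1,0.26,0.33,0,0,0,-0.022],[-1,0.215,0.36,0,0,0,-0.022],[-1,0.16,0.39,0,0,0,-0.022],[-1,0.11,0.41,0,0,0,-0.022],[-1,0.05,0.42,0,0,0,-0.022],[-1,-0.01,0.42,0,0,0,-0.022],[-1,-0.065,0.42,0,0,0,-0.022],[-1,-0.12,0.4,0,0,0,-0.022]])

```text
time: 2.8
position: [0.3489, -0.3325, 0.2513]
tool_rot: [0.0, 0.263, 0.965, -0.0]
force: [-0.9, -0.5, 0.2]
width: 0.0853
```

Request:
arm_command(commands=[[-1,-0.175,0.38,0,0,0,-0.022],[-1,-0.23,0.355,0,0,0,-0.022],[-1,-0.275,0.32,0,0,0,-0.022],[-1,-0.315,0.28,0,0,0,-0.022],[-1,-0.35,0.235,0,0,0,-0.022],[-1,-0.38,0.185,0,0,0,-0.022],[-1,-0.4,0.13,0,0,0,-0.022],[-1,-0.415,0.075,0,0,0,-0.022]])

```text
time: 3.6
position: [0.46, -0.2561, 0.2513]
tool_rot: [-0.0, -0.282, 0.959, -0.0]
force: [0.2, -0.4, 0.1]
width: 0.0853
```

Request:
arm_command(commands=[[-1,-0.42,0.015,0,0,0,-0.022],[-1,-0.42,-0.04,0,0,0,-0.02],[-1,0,0,0,0,0,0]])

```text
time: 3.9
position: [0.4882, -0.2364, 0.251]
tool_rot: [0.0, -0.406, 0.914, 0.0]
force: [1.0, -0.2, -0.1]
width: 0.0855
```

```bash
python3 - <<'E'
from h import *
plan([.4884,-.2374,.078],137.5,6,-1)
c=cams.capture("top"); save(c,"t2",(170,270,370,503),4)
c=cams.capture("scene"); save(c,"s2",(180,330,120,320),4)
P=cloud(c)
E
```

```text
yaw 137.89 dyaw -0.39 z [-1.e-04  3.e-04 -1.e+00] j6 -1.287 t 3.9 d [ 0.0002 -0.001  -0.173 ]
[-1, 0.003, -0.004, 0.721, 0, 0, np.float64(0.0002)],
[-1, 0.003, -0.004, 0.721, 0, 0, np.float64(0.0002)],
[-1, 0.003, -0.004, 0.721, 0, 0, np.float64(0.0002)],
[-1, 0.003, -0.004, 0.721, 0, 0, np.float64(0.0002)],
[-1, 0.003, -0.004, 0.721, 0, 0, np.float64(0.0002)],
[-1, 0.003, -0.004, 0.721, 0, 0, np.float64(0.0002)],
```

View pics/s2.png

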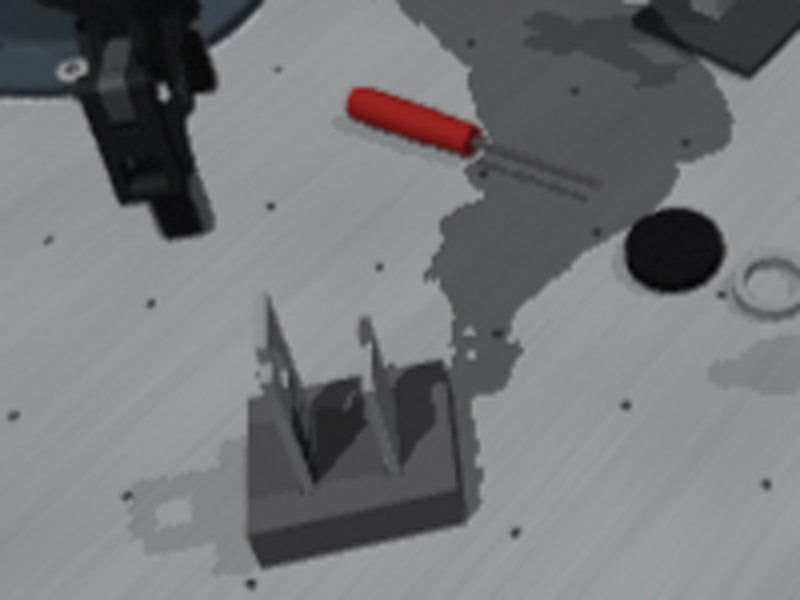

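```bash
python3 - <<'E'
from h import *
a=np.radians(47.5); n=np.array([np.cos(a),np.sin(a)]); u=np.array([n[1],-n[0]])
print("target",np.array([.4884,-.2374])@n,np.array([.4884,-.2374])@u)
for nm in("scene","top"):
    P=cloud(cams.capture(nm)); G=sel(P,(.38,.62),(-.35,-.1),(.05,.15)); 
    for nmn,lo,hi in(("gauge",.145,.17),("blank",.19,.215)):
        g=G[(G[:,:2]@n>lo)&(G[:,:2]@n<hi)]; b=g[:,:2]@u
        print(nm,nmn,len(g),"n pct",np.percentile(g[:,:2]@n,[5,50,95]).round(4),"u",np.sort(b)[[0,2,5,-6,-3,-1]].round(4),"mid",((np.sort(b)[2]+np.sort(b)[-3])/2).round(4))
    K=sel(P,(.38,.62),(-.35,-.1),(.03,.04))[:,:2]; r=cv2.minAreaRect(K.astype(np.float32)*1000); print(r, np.array(r[0])@n,np.array(r[0])@u)
E
```

```text
target 0.15492861764076502 0.5204713665860223
scene gauge 328 n pct [0.1532 0.158  0.1589] u [0.4932 0.4935 0.4944 0.545  0.5455 0.5457] mid 0.5195
scene blank 181 n pct [0.1979 0.2027 0.2036] u [0.4943 0.495  0.4963 0.5448 0.5453 0.5458] mid 0.5201
((502.8506164550781, -219.071044921875), (109.57378387451172, 94.67113494873047), 47.095890045166016) 178.2048357983379 518.7426160346783
top gauge 107 n pct [0.1516 0.1566 0.1575] u [0.4953 0.4957 0.4959 0.5433 0.5441 0.5456] mid 0.5199
top blank 65 n pct [0.1964 0.2008 0.2022] u [0.4951 0.4956 0.4966 0.5398 0.543  0.5444] mid 0.5193
((503.47894287109375, -221.77163696289062), (110.095947265625, 91.22465515136719), 47.064395904541016) 176.6382416643737 521.0303603990008
```

Request:
arm_command(commands=[[-1,0.025,0,0.71,0,0,0.0014],[-1,0,0,0.71,0,0,0],[-1,0,0,0.71,0,0,0],[-1,0,0,0.71,0,0,0],[-1,0,0,0.71,0,0,0],[-1,0,0,0.71,0,0,0],[-1,0,0,0,0,0,0]])

```text
time: 4.8
position: [0.4839, -0.2375, 0.078]
tool_rot: [-0.002, -0.399, 0.917, 0.002]
force: [-0.5, -0.1, 0.3]
width: 0.085
```

Request:
arm_command(commands=[[-0.2,0,0,0,0,0,0],[0.1,0,0,0,0,0,0],[0.3,0,0,0,0,0,0],[0.3,0,0,0,0,0,0],[0.3,0,0,0,0,0,0]])

```text
time: 5.3
position: [0.4873, -0.2385, 0.0827]
tool_rot: [0.001, -0.399, 0.917, -0.001]
force: [-2.4, 1.3, 10.0]
width: 0.049
```

Request:
arm_command(commands=[[1,0,0,0,0,0,0],[1,0,0,0,0,0,0],[1,0,0,0,0,0,0],[1,0,0,0,0,0,0]])

```text
time: 5.7
position: [0.4873, -0.2385, 0.0828]
tool_rot: [0.001, -0.399, 0.917, -0.001]
force: [-2.4, 1.8, 9.7]
width: 0.0492
```

Request:
arm_command(commands=[[1,0,0,-0.1,0,0,0],[1,0,0,-0.2,0,0,0],[1,0,0,-0.3,0,0,0],[1,0,0,-0.4,0,0,0],[1,0,0,-0.6,0,0,0],[1,0,0,-0.8,0,0,0],[1,0,0,-0.8,0,0,0],[1,0,0,0,0,0,0]])

```text
time: 6.5
position: [0.4881, -0.2389, 0.2141]
tool_rot: [0.002, -0.4, 0.917, -0.003]
force: [0.3, -0.9, -1.2]
width: 0.0491
```

```bash
python3 - <<'E'
from h import *
s=bot.read_state(); print(s["position"],s["width"],s["force"],s["time"])
c=cams.capture("top"); save(c,"t3",(160,260,370,503),3)
c=cams.capture("scene"); save(c,"s3",(200,320,120,280),5)
plan([.570,.2205,.20],90,16,1)
E
```

```text
[ 0.48814903 -0.23890655  0.21412876] 0.049128968026645396 [ 0.30571266 -0.93028185 -1.15365398] 6.5
yaw 137.1 dyaw -47.1 z [ 1.7e-03 -8.0e-04 -1.0e+00] j6 -1.277 t 6.6 d [ 0.0832  0.4588 -0.0101]
[1, -0.614, 0.393, 0.015, 0, 0, np.float64(0.0082)],
[1, -0.593, 0.424, 0.015, 0, 0, np.float64(0.0082)],
[1, -0.57, 0.454, 0.015, 0, 0, np.float64(0.0082)],
[1, -0.546, 0.482, 0.015, 0, 0, np.float64(0.0082)],
[1, -0.52, 0.51, 0.015, 0, 0, np.float64(0.0082)],
[1, -0.494, 0.536, 0.015, 0, 0, np.float64(0.0082)],
[1, -0.465, 0.56, 0.015, 0, 0, np.float64(0.0082)],
[1, -0.436, 0.584, 0.015, 0, 0, np.float64(0.0082)]
--
[1, -0.405, 0.605, 0.015, 0, 0, np.float64(0.0082)],
[1, -0.374, 0.625, 0.015, 0, 0, np.float64(0.0082)],
[1, -0.341, 0.644, 0.015, 0, 0, np.float64(0.0082)],
[1, -0.308, 0.66, 0.015, 0, 0, np.float64(0.0082)],
[1, -0.273, 0.675, 0.015, 0, 0, np.float64(0.0082)],
[1, -0.238, 0.688, 0.015, 0, 0, np.float64(0.0082)],
[1, -0.203, 0.7, 0.015, 0, 0, np.float64(0.0082)],
[1, -0.167, 0.709, 0.015, 0, 0, np.float64(0.0082)]
--
```

View pics/s3.png

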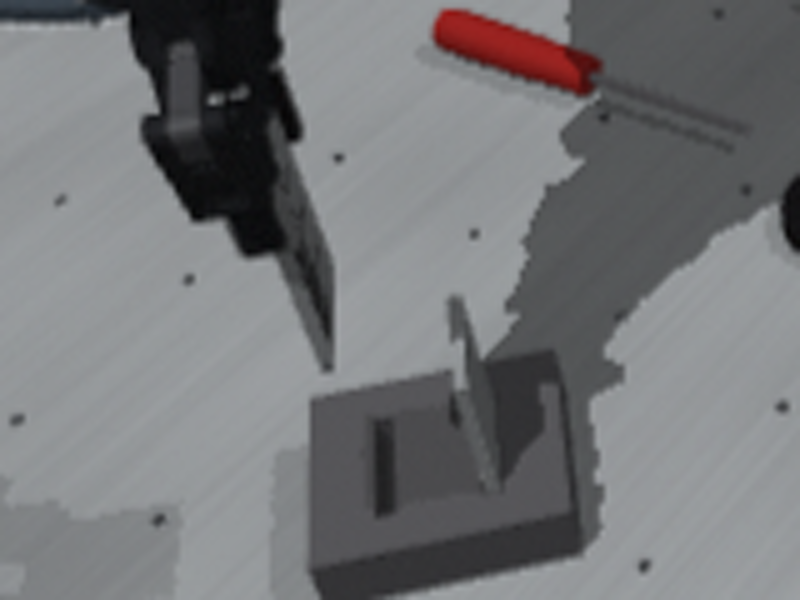

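Request:
arm_command(commands=[[1,-0.614,0.393,0.015,0,0,0.0082],[1,-0.593,0.424,0.015,0,0,0.0082],[1,-0.57,0.454,0.015,0,0,0.0082],[1,-0.546,0.482,0.015,0,0,0.0082],[1,-0.52,0.51,0.015,0,0,0.0082],[1,-0.494,0.536,0.015,0,0,0.0082],[1,-0.465,0.56,0.015,0,0,0.0082],[1,-0.436,0.584,0.015,0,0,0.0082]])

```text
time: 7.4
position: [0.5275, -0.0074, 0.2033]
tool_rot: [-0.001, -0.202, 0.979, 0.0]
force: [0.1, -0.6, -1.5]
width: 0.0489
```

Request:
arm_command(commands=[[1,-0.405,0.605,0.015,0,0,0.0082],[1,-0.374,0.625,0.015,0,0,0.0082],[1,-0.341,0.644,0.015,0,0,0.0082],[1,-0.308,0.66,0.015,0,0,0.0082],[1,-0.273,0.675,0.015,0,0,0.0082],[1,-0.238,0.688,0.015,0,0,0.0082],[1,-0.203,0.7,0.015,0,0,0.0082],[1,-0.167,0.709,0.015,0,0,0.0082]])

```text
time: 8.2
position: [0.5695, 0.2216, 0.1983]
tool_rot: [-0.001, 0.002, 1.0, -0.0]
force: [1.4, 0.7, -1.3]
width: 0.0489
```

Request:
arm_command(commands=[[1,0,0,0,0,0,0],[1,0,0,0,0,0,0]])

```text
time: 8.4
position: [0.5695, 0.2208, 0.1982]
tool_rot: [-0.001, 0.0, 1.0, -0.0]
force: [0.3, -0.4, -2.7]
width: 0.0488
```

```bash
python3 - <<'E'
from h import *
np.set_printoptions(precision=4,suppress=True)
s=bot.read_state(); print(s["position"],s["force"],s["time"])
plan([.570,.2205,.125],90,1,1)
c=cams.capture("top"); save(c,"t4")
P=cloud(c);c=cams.capture("scene"); save(c,"s4",(80,200,260,420),5)
P2=cloud(c)
for P in(P,P2):
    g=sel(P,(.55,.59),(.17,.27),(.135,.185)); print(len(g),g.min(0),g.max(0),np.median(g,0))
    v=cv2.fitLine(g[:,:2].astype(np.float32),cv2.DIST_HUBER,0,.01,.01).ravel(); print("yaw",np.degrees(np.arctan2(v[1],v[0])))
    v=cv2.fitLine(g[:,[0,2]].astype(np.float32),cv2.DIST_HUBER,0,.01,.01).ravel(); print("tilt xz",np.degrees(np.arctan2(v[1],v[0])))
E
```

```text
[0.5695 0.2208 0.1982] [ 0.3281 -0.366  -2.7105] 8.4
yaw 89.95 dyaw 0.05 z [-0.0017 -0.0008 -1.    ] j6 0.371 t 8.4 d [ 0.0005 -0.0003 -0.0732]
[1, -0.017, -0.005, 1.831, 0, 0, np.float64(-0.0001)],Traceback (most recent call last):
  File "<stdin>", line 9, in <module>
    return umr_minimum(a, axis, None, out, keepdims, initial, where)
ValueError: zero-size array to reduction operation minimum which has no identity
```

View pics/s4.png

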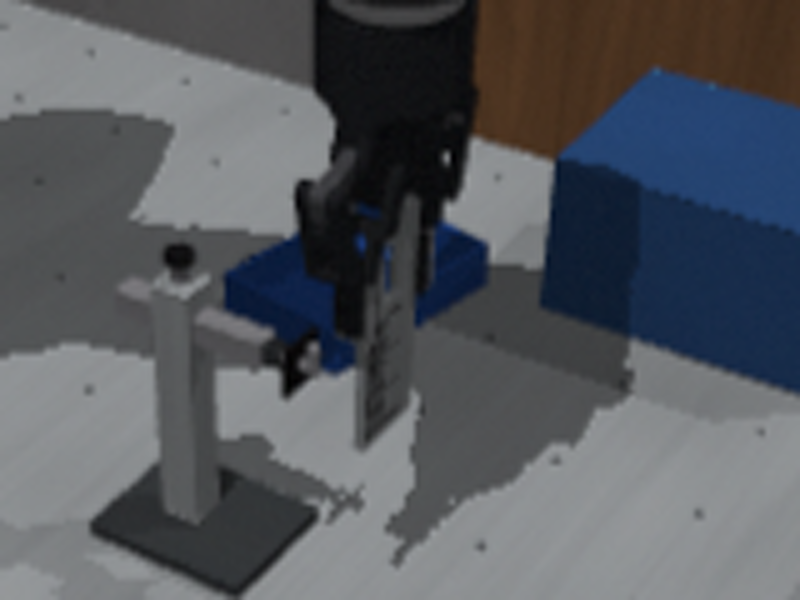

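```bash
python3 - <<'E'
from h import *
np.set_printoptions(precision=4,suppress=True)
c=cams.capture("scene");P=cloud(c)
g=sel(P,(.562,.584),(.18,.26),(.125,.27)); print(len(g),g.min(0),g.max(0),np.median(g,0))
low=sel(g,(0,1),(0,1),(.13,.17)); print("low face",np.median(low,0),np.percentile(low[:,1],[1,99]))
h=low[np.abs(low[:,0]-np.median(low[:,0]))<.004]
A=np.c_[h[:,1]-.22,h[:,2]-.15,np.ones(len(h))]; print("x = a y + b z + c",np.linalg.lstsq(A,h[:,0],rcond=None)[0],len(h))
for z in np.arange(.13,.27,.01):
    q=g[abs(g[:,2]-z)<.005]; 
    if len(q): print(z.round(3),len(q),np.percentile(q[:,0],[10,50,90]),q[:,1].min(),q[:,1].max())
E
```

```text
588 [0.5629 0.1804 0.1304] [0.5835 0.2558 0.2696] [0.5746 0.219  0.2136]
low face [0.5739 0.2153 0.1516] [0.1944 0.2446]
x = a y + b z + c [0.0238 0.0072 0.574 ] 122
0.13 13 [0.5724 0.5738 0.5746] 0.1971449397717659 0.24263621215710798
0.14 29 [0.572  0.5738 0.5749] 0.19528049784666507 0.2437175723218208
0.15 33 [0.5724 0.5739 0.575 ] 0.19473162903668406 0.2420351593227213
0.16 37 [0.5725 0.5744 0.5757] 0.1943279743050304 0.24508759831844507
0.17 33 [0.571  0.5738 0.5749] 0.19350284263789955 0.24618159874174478
0.18 37 [0.5718 0.5743 0.5754] 0.19506355056188118 0.24579321702534862
0.19 37 [0.5726 0.5742 0.5754] 0.19439318117746865 0.2433322002753436
0.2 28 [0.5734 0.5742 0.5752] 0.19029513620013783 0.24353193380151927
0.21 61 [0.5709 0.5752 0.5803] 0.18230857939487488 0.25271647398105956
0.22 60 [0.5669 0.5746 0.5804] 0.18063482849286316 0.25161742632849643
0.23 67 [0.5683 0.575  0.5805] 0.1803540545980701 0.24846592734913994
0.24 49 [0.5706 0.5767 0.5805] 0.18100304340835424 0.2557644372442923
0.25 50 [0.5742 0.5778 0.5819] 0.18163230269853123 0.25542612769869927
0.26 42 [0.5736 0.579  0.5821] 0.18356011780121423 0.2544927464455476
0.27 12 [0.574  0.5787 0.5828] 0.18781260991978516 0.24263976766682338
```

Request:
arm_command(commands=[[1,0,0,0.6,0,0,0],[1,0,0,0.8,0,0,0],[1,0,0,0.44,0,0,0],[1,0.3,0,0,0,0,0],[1,0.3,0,0,0,0,0],[1,0.2,0,0,0,0,0],[1,0.1,0,0,0,0,0],[1,0,0,0,0,0,0]])

```text
time: 9.35
position: [0.5339, 0.2205, 0.1261]
tool_rot: [0.0, 0.001, 1.0, 0.0]
force: [-0.2, 0.3, -1.0]
width: 0.0492
```

Request:
arm_command(commands=[[1,0,0,0,0,0,0],[1,0,0,0,0,0,0]])

```text
time: 9.55
position: [0.5344, 0.2207, 0.1257]
tool_rot: [0.0, 0.001, 1.0, 0.0]
force: [-0.3, -0.0, -2.6]
width: 0.0491
```

```bash
python3 - <<'E'
from h import *
for i in range(5): print(bot.read_state()["force"].round(2),end=" ")
s=bot.read_state();print(s["position"],s["time"])
c=cams.capture("scene"); save(c,"s5",(95,195,280,413),6)
E
```

```text
[-0.25 -0.04 -2.59] [-0.25 -0.04 -2.59] [-0.25 -0.04 -2.59] [-0.25 -0.04 -2.59] [-0.25 -0.04 -2.59] [0.53440621 0.22067336 0.12571822] 9.55
```

View pics/s5.png

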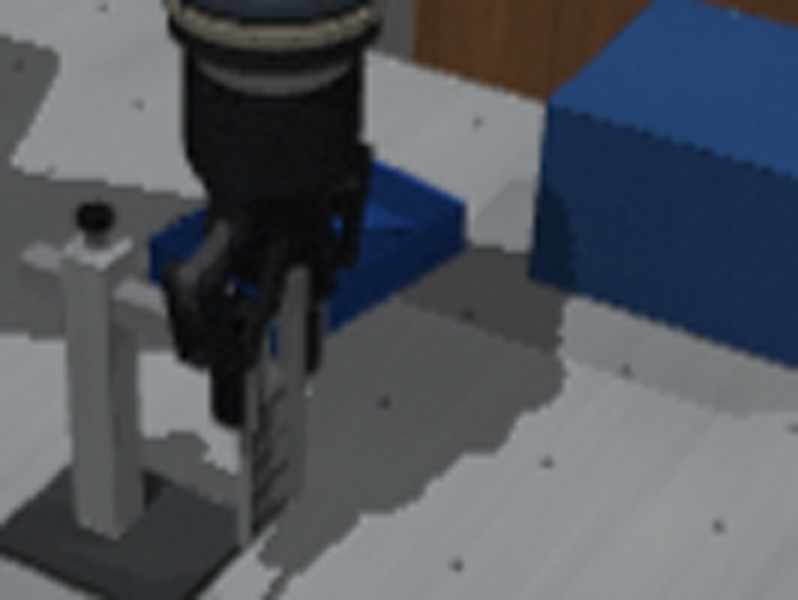

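Request:
arm_command(commands=[[1,0.05,0,0,0,0,0],[1,0.05,0,0,0,0,0],[1,0,0,0,0,0,0]])

```text
time: 9.9
position: [0.5298, 0.2207, 0.1257]
tool_rot: [-0.0, 0.001, 1.0, -0.0]
force: [0.0, -0.1, -1.3]
width: 0.0489
```

Request:
arm_command(commands=[[1,0.05,0,0,0,0,0],[1,0.05,0,0,0,0,0],[1,0,0,0,0,0,0]])

```text
time: 10.2
position: [0.5258, 0.2207, 0.1257]
tool_rot: [-0.0, 0.001, 1.0, 0.0]
force: [0.5, -0.3, -1.7]
width: 0.0488
```

Request:
arm_command(commands=[[1,0.04,0,0,0,0,0],[1,0.04,0,0,0,0,0],[1,0,0,0,0,0,0]])

```text
time: 10.5
position: [0.5226, 0.2207, 0.1257]
tool_rot: [-0.0, 0.001, 1.0, 0.0]
force: [0.2, 0.3, -1.4]
width: 0.0491
```

Request:
arm_command(commands=[[1,0.025,0,0,0,0,0],[1,0,0,0,0,0,0]])

```text
time: 10.7
position: [0.5217, 0.2207, 0.1257]
tool_rot: [-0.0, 0.001, 1.0, -0.0]
force: [-1.1, 1.0, -0.8]
width: 0.0493
```

Request:
arm_command(commands=[[1,0.025,0,0,0,0,0],[1,0,0,0,0,0,0]])

```text
time: 10.9
position: [0.5209, 0.2208, 0.1258]
tool_rot: [0.0, 0.001, 1.0, -0.0]
force: [1.2, -0.6, -1.2]
width: 0.0489
```

Request:
arm_command(commands=[[1,0.025,0,0,0,0,0],[1,0,0,0,0,0,0]])

```text
time: 11.1
position: [0.5199, 0.2208, 0.1258]
tool_rot: [0.0, 0.001, 1.0, 0.0]
force: [2.5, 0.3, -2.8]
width: 0.0492
```

Request:
arm_command(commands=[[1,0.025,0,0,0,0,0],[1,0,0,0,0,0,0]])

```text
time: 11.3
position: [0.5189, 0.2208, 0.1258]
tool_rot: [0.0, 0.001, 1.0, 0.0]
force: [3.8, -0.1, -2.8]
width: 0.0487
```

Request:
arm_command(commands=[[1,0.025,0,0,0,0,0],[1,0.025,0,0,0,0,0],[1,0,0,0,0,0,0]])

```text
time: 11.6
position: [0.5168, 0.2208, 0.1258]
tool_rot: [0.0, 0.001, 1.0, 0.0]
force: [3.8, 1.4, -2.2]
width: 0.0492
```

Request:
arm_command(commands=[[1,0.025,0,0,0,0,0],[1,0,0,0,0,0,0]])

```text
time: 11.8
position: [0.5159, 0.2208, 0.1258]
tool_rot: [0.0, 0.001, 1.0, 0.0]
force: [4.4, 1.1, -2.4]
width: 0.0489
```

Request:
arm_command(commands=[[1,0,0,0,0,0,0]])

```text
time: 11.9
position: [0.5159, 0.2208, 0.1258]
tool_rot: [0.0, 0.001, 1.0, 0.0]
force: [4.7, 1.0, -2.6]
width: 0.0492
```

Request:
arm_command(commands=[[1,0,0,0,0,0,0]])

```text
time: 12.0
position: [0.5159, 0.2208, 0.1258]
tool_rot: [0.0, 0.001, 1.0, 0.0]
force: [4.7, 0.6, -2.0]
width: 0.0491
```

Request:
arm_command(commands=[[1,0,0,0.05,0,0,0],[1,0,0,0.05,0,0,0],[1,0,0,0.05,0,0,0],[1,0,0,0.025,0,0,0]])

```text
time: 12.4
position: [0.5158, 0.2207, 0.1185]
tool_rot: [-0.0, 0.001, 1.0, -0.0]
force: [4.5, -0.2, 0.6]
width: 0.0491
```

Request:
arm_command(commands=[[1,0,0,0.025,0,0,0],[1,0,0,0.025,0,0,0]])

```text
time: 12.6
position: [0.5159, 0.2207, 0.1167]
tool_rot: [0.0, 0.001, 1.0, 0.0]
force: [4.9, 0.1, 1.9]
width: 0.0487
```

Request:
arm_command(commands=[[1,0,0,0.025,0,0,0],[1,0,0,0.025,0,0,0]])

```text
time: 12.8
position: [0.5158, 0.2207, 0.1147]
tool_rot: [0.0, 0.001, 1.0, 0.0]
force: [3.3, -0.1, 0.8]
width: 0.0488
```

Request:
arm_command(commands=[[1,0,0,0.025,0,0,0],[1,0,0,0.025,0,0,0],[1,0,0,0.025,0,0,0]])

```text
time: 13.1
position: [0.5158, 0.2207, 0.1116]
tool_rot: [0.0, 0.001, 1.0, -0.0]
force: [4.5, -0.1, 0.7]
width: 0.0488
```

Request:
arm_command(commands=[[1,0,0,0.025,0,0,0],[1,0,0,0.025,0,0,0],[1,0,0,0.025,0,0,0]])

```text
time: 13.4
position: [0.5158, 0.2207, 0.1086]
tool_rot: [-0.0, 0.001, 1.0, 0.0]
force: [4.7, -0.5, 1.9]
width: 0.0489
```

Request:
arm_command(commands=[[1,0,0,0.02,0,0,0],[1,0,0,0.02,0,0,0]])

```text
time: 13.6
position: [0.5158, 0.2207, 0.1071]
tool_rot: [0.0, 0.001, 1.0, 0.0]
force: [4.5, -0.7, 1.1]
width: 0.0492
```

Request:
arm_command(commands=[[1,0,0,0.015,0,0,0],[1,0,0,0,0,0,0]])

```text
time: 13.8
position: [0.5158, 0.2208, 0.1065]
tool_rot: [-0.0, 0.001, 1.0, 0.0]
force: [5.2, -0.3, -0.2]
width: 0.049
```

Request:
arm_command(commands=[[1,0,0,0.015,0,0,0],[1,0,0,0,0,0,0]])

```text
time: 14.0
position: [0.5158, 0.2207, 0.1059]
tool_rot: [-0.0, 0.001, 1.0, -0.0]
force: [3.7, -0.1, -0.4]
width: 0.0488
```

Request:
arm_command(commands=[[1,0,0,0.015,0,0,0],[1,0,0,0,0,0,0]])

```text
time: 14.2
position: [0.5159, 0.2208, 0.1055]
tool_rot: [0.0, 0.001, 1.0, 0.0]
force: [4.1, -1.3, 4.7]
width: 0.0492
```

Request:
arm_command(commands=[[1,0,0,0.015,0,0,0],[1,0,0,0,0,0,0]])

```text
time: 14.4
position: [0.516, 0.2208, 0.1053]
tool_rot: [0.0, 0.001, 1.0, 0.0]
force: [1.5, -1.1, 9.0]
width: 0.049
```

Request:
arm_command(commands=[[1,-0.025,0,0,0,0,0],[1,0,0,0,0,0,0]])

```text
time: 14.6
position: [0.5166, 0.2208, 0.1052]
tool_rot: [-0.0, 0.001, 1.0, 0.0]
force: [-2.1, -1.3, 11.0]
width: 0.0489
```

Request:
arm_command(commands=[[1,-0.02,0,0,0,0,0],[1,0,0,0,0,0,0]])

```text
time: 14.8
position: [0.5171, 0.2208, 0.1052]
tool_rot: [-0.0, 0.001, 1.0, 0.0]
force: [-2.9, -0.9, 12.2]
width: 0.0493
```

Request:
arm_command(commands=[[1,0,0,0,0,0,0]])

```text
time: 14.9
position: [0.5172, 0.2208, 0.1052]
tool_rot: [-0.0, 0.001, 1.0, 0.0]
force: [-2.7, -1.1, 11.7]
width: 0.0488
```

Request:
arm_command(commands=[[1,0,0,-0.008,0,0,0],[1,0,0,0,0,0,0]])

```text
time: 15.1
position: [0.5171, 0.2208, 0.1052]
tool_rot: [-0.0, 0.001, 1.0, 0.0]
force: [-1.5, 0.2, 8.6]
width: 0.0494
```

Request:
arm_command(commands=[[0.3,0,0,0,0,0,0],[0.1,0,0,0,0,0,0],[-0.2,0,0,0,0,0,0],[-0.6,0,0,0,0,0,0],[-0.6,0,0,0,0,0,0],[-0.6,0,0,0,0,0,0]])

```text
time: 15.7
position: [0.5174, 0.2207, 0.1048]
tool_rot: [-0.0, 0.001, 1.0, -0.0]
force: [0.3, -0.2, 0.3]
width: 0.0681
```

```bash
python3 - <<'E'
from h import *
np.set_printoptions(precision=4,suppress=True)
s=bot.read_state();print(s["position"],s["force"],s["width"],s["time"])
c=cams.capture("scene"); save(c,"s6",(95,195,270,403),6); P=cloud(c)
g=sel(P,(.505,.535),(.19,.25),(.03,.175))
for z in np.arange(.03,.18,.01):
    q=g[abs(g[:,2]-z)<.005]
    if len(q): print(z.round(3),len(q),np.percentile(q[:,0],[10,50,90]),q[:,1].min(),q[:,1].max())
E
```

```text
[0.5174 0.2207 0.1048] [ 0.2859 -0.2072  0.2507] 0.06811999157312008 15.7
0.04 19 [0.5214 0.5226 0.5231] 0.1945972564775856 0.2447839317827254
0.05 33 [0.5209 0.5222 0.5238] 0.19522637040177857 0.24475002711507685
0.06 30 [0.521  0.5224 0.5239] 0.19340356104998707 0.24429878272829703
0.07 29 [0.52   0.5225 0.5234] 0.19622122834827574 0.24578223890942424
0.08 31 [0.5209 0.5225 0.5236] 0.19574164517960493 0.24530407331295817
0.09 31 [0.5206 0.5227 0.5238] 0.19590207899976841 0.24320805494835235
0.1 32 [0.5207 0.5221 0.5235] 0.19540025263025868 0.24543400754218525
0.11 27 [0.5215 0.5224 0.5239] 0.19733666396339813 0.24425797087202364
0.12 31 [0.5196 0.5226 0.5235] 0.1956396337806641 0.2441273870907706
0.13 26 [0.52   0.5226 0.524 ] 0.1978284015017386 0.2438658497244837
0.14 28 [0.5186 0.5222 0.5235] 0.1958532957584709 0.24265654571628723
0.15 23 [0.5213 0.5224 0.5251] 0.19843215068909253 0.2443685127973751
0.16 22 [0.5214 0.5231 0.529 ] 0.20347483597310143 0.24432243494560546
0.17 24 [0.5183 0.5225 0.5287] 0.1925365787236734 0.2495689453536295
```

View pics/s6.png

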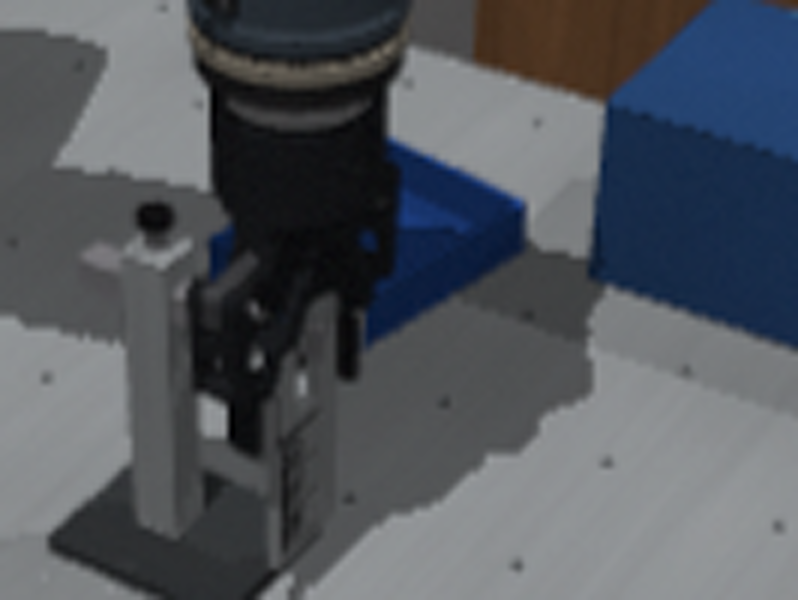

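Request:
arm_command(commands=[[-1,0,0,0,0,0,0],[-1,0,0,0,0,0,0],[-1,0,0,0,0,0,0],[-1,0,0,-0.1,0,0,0],[-1,0,0,-0.2,0,0,0],[-1,0,0,-0.4,0,0,0],[-1,0,0,-0.6,0,0,0],[-1,0,0,-0.6,0,0,0]])

```text
time: 16.55
position: [0.5175, 0.2207, 0.1825]
tool_rot: [0.0, 0.001, 1.0, 0.0]
force: [1.1, 0.8, -0.4]
width: 0.0854
```

Request:
arm_command(commands=[[-1,0,0,-0.8,0,0,0],[-1,0,0,-0.8,0,0,0],[-1,0,0,-0.5,0,0,0],[-1,0,0,0,0,0,0],[-1,0,0,0,0,0,0]])

```text
time: 17.05
position: [0.5178, 0.2208, 0.2654]
tool_rot: [0.0, 0.001, 1.0, 0.0]
force: [0.5, -0.8, -1.1]
width: 0.0854
```

```bash
python3 - <<'E'
from h import *
np.set_printoptions(precision=4,suppress=True)
s=bot.read_state();print(s["position"],s["force"],s["width"],s["time"])
c=cams.capture("scene"); save(c,"s7",(105,205,260,393),6); P=cloud(c)
for z in np.arange(.03,.18,.02):
    q=sel(P,(.505,.535),(.19,.25),(z-.005,z+.005))
    if len(q): print(z.round(3),len(q),np.percentile(q[:,0],[10,50,90]),q[:,1].min(),q[:,1].max())
q=sel(P,(.505,.526),(.19,.25),(.02,.2)); print(q[:,2].min(),q[:,2].max())
E
```

```text
[0.5178 0.2208 0.2654] [ 0.5018 -0.8187 -1.1362] 0.08538741034986985 17.05
0.05 31 [0.5199 0.5223 0.5235] 0.19570807153497374 0.24370851762845003
0.07 30 [0.5212 0.5228 0.5237] 0.19520273331455143 0.2427804309676757
0.09 30 [0.521  0.5223 0.5236] 0.19547965718552024 0.2453938355178775
0.11 29 [0.5209 0.5227 0.5234] 0.1951737732874849 0.24473241185361572
0.13 29 [0.519  0.522  0.5237] 0.19645746321793506 0.2413261459390383
0.15 34 [0.5159 0.5223 0.5243] 0.19494906880086185 0.2423208769831799
0.17 37 [0.5145 0.5198 0.5245] 0.2066803340587503 0.24536281604690172
0.036503220597401125 0.16959600793787014
```

View pics/s7.png

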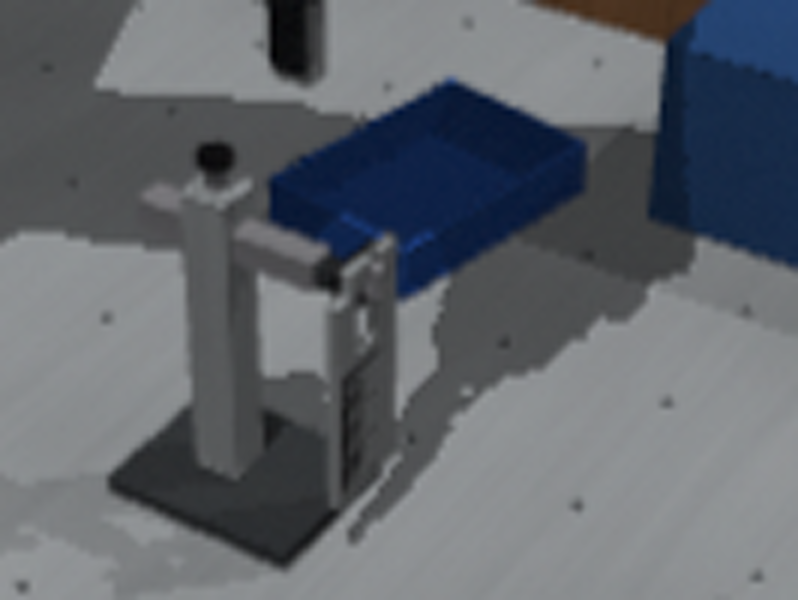

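```bash
python3 -c "
from cell import bot; print(bot.close_job())"
```

```text
the job is handed in; nothing more can be done
None
```

The focus gauge is hanging on the sprung hook with its graduated face outward, and I handed the job in at about 17 s. I took it from the rack and pushed it back about 5 mm against the sprung pad (about 4.6 N). I then lowered it until I felt it on the hook bar and eased it out towards the nose before letting go.

**Last checks:**
- **Position:** the last picture and depth reading, with the gripper open and about 100 mm clear above, show the gauge upright with its lines outward. The nose shows through the slot.
- **Height:** its top edge reads z ≈ 0.168 m. With the camera's bias of about 2 mm, that matches the 0.166 m expected when it is fully down. Contact with the bar was felt within 1 mm of the predicted height.
- **Trapped behind the nose:** its outer face sits at x ≈ 0.522 m, against the nose's inner side.
- **Force on the stand:** the most measured was about 12 N downward, or roughly 14 N once the gauge's own weight and sensor noise are allowed for, under the 25 N limit.
- **Other objects:** I saw the blank still in its slot after lifting the gauge. I did not check the other objects individually at the end, but the arm passed well above them and I saw no unexpected forces.

No check failed. The one weak point is that force readings are noisy by about 1 N, so the pad compression is known only to about 1 to 2 mm.

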